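# Set up the oil bottle on its drip tray

## Robot

A 6-joint arm with a two-finger parallel gripper is mounted at the origin on a cart in front of the work surface, level with it; the furniture and walls round the work are solid. World frame = base frame: x ahead of the robot, y to its left, z up, the work surface at z = 0. Lengths are in mm, angles in degrees, forces in N, time in s.
With the tool pointing down it reaches from about 300 to 850 mm from the base axis. Payload 4.2 kg.
Tool frame: the origin (TCP) lies on the centre line of the jaws, within the pads' length; the fingertips stand 11 mm ahead of it and the grasp point (between the pads) lies 8 mm behind it; z points along the fingers, y is the line along which they close (so a half turn about z gives the same grasp; the last joint's range is limited). The gripper opens to 91 mm and grips with 3 to 60 N. Pads are 32 mm wide; open, the fingers measure 118 mm over their backs; the gripper's body (76 mm by 178 mm) begins 60 mm behind the grasp point.
Start: joints at [-69.672, 18.312, 89.639, -0, 72.044, -1.146], TCP at [210.504, -535.101, 198.676] pointing down, gripper open.
Joint ranges: [-177.97, 177.97], [-48.28, 115.42], [12.27, 149.76], [-77.06, 257.06], [2.81, 150.46], [-146.56, 146.56]. Speed limits (degrees/s): [147.25, 147.25, 180, 180, 180, 180].

## Interface

Orientations are given as [roll, pitch, yaw] about the fixed x, y, z axes, in that order (R = Rz(yaw) Ry(pitch) Rx(roll)).
In Python, from workcell import env, grab_frame, camera_model, models gives the robot as it stands.
- The arm moves only by the shell command python3 -m crank 'ROWS' [FORCE]. ROWS is text: rows parted by semicolons, each of 7 numbers parted by spaces: the closure, from -1 (fully open) to 1 (shut), so that 0 is half open, then the shift along the tool's x, y, z in mm, then the turn, a rotation vector about the tool's x, y, z in degrees. A call has 1 to 10 rows; each row shifts and turns the commanded pose from where the row before left it, along the tool's axes as they then stand; what a row does not reach is not made up. A row lasts 1/8 s, in which the tool goes at most 62.5 mm and 10.7 degrees, less where a joint would pass 70% of its speed; a pose out of reach is approached as far as the arm can. A call is refused whole if a number of a shift passes 62.5 or a number of a turn 10.7, either way. A call with a gripper value outside its range is refused whole. The fingers move at their own pace and stop on an object; FORCE is the grip in N (left out, the last holds). Time passes only in rows, so rows that do not move let the fingers close. It gives the time, the measured TCP pose, the force, the opening and the grip force at its end, in the units of the state.
- env.state(): the state, without advancing time (a new reading comes with each control period).
- grab_frame(name): name is "scene" or "top"; returns the picture (400x640x3 uint8, blue, green, red); there is no depth.
- camera_model(name): a dict with "K" (3x3 intrinsics, pixels), "k1" (the pictures are not rectified: a ray, as slopes to the right and down, at radius r is drawn at 1 + k1 r^2 times it, then the intrinsics apply), "R" (3x3) and "t" (3): a world point X has camera coordinates R X + t. Camera axes: x right, y down, z forward; pixel columns grow to the right and rows downward; lengths in mm; the calibration is good to about 2 mm. A picture is of the moment at which its call begins. camera_model takes no time and is no camera call.
- env.job_done(): hands the job in; it is judged then, once.
Trained networks look in the newest picture that a camera, given by its name, has taken for a name from the list of things; names that differ only in an ending like _2 or _b are one class to them, and where a whole thing is asked for, a point or a joint stands for the part that bears it (a point fixed in the world has none). Each returns a list of dicts, best first, with "p" (0 to 1); they miss things now and then, are a little off and sometimes report something else, mostly with a low value. They report only what shows in the picture. A call takes as long as a camera call. They do not tell look-alikes from the thing itself.
- models.search_frame(name, camera): "point" ([x, y, z] in mm, in world coordinates, good to about 4 mm: the middle of the surface that is visible of it).
The state is a dict: "time_s": time; "qpos": joint angles; "qvel": joint speeds; "effort": joint torques, N m; "ee_pos": TCP position; "ee_rot": TCP orientation; "force": force on the tool from outside, world axes, zero at the start; "torque": the same for the moment, N m; "gripper_width": finger opening in mm; "gripper_force": force on a finger pad.
Only numpy, scipy, OpenCV 4.12 (cv2) and the standard library are available. Lean on these libraries where they do the work, as an engineer would, in place of code of your own. Each camera call takes 0.05 s, during which the arm holds its last target. There are 200 camera calls.

## Task

Set up the oiling place on the bench: first lay the steel drip tray flat in the bay between the four corner stops of the grey station plate and let go of it, then stand the oil dropper bottle upright in the middle of the tray. Set both down gently rather than dropping them, keep the bottle from tipping over, and leave the other things on the bench where they are.

Things in the scene. Friction and masses are not known exactly. Their poses are not given: they have to be found in the camera images.
- oil_station: Fixed grey painted steel plate, 100 mm (x) by 144 mm (y) by 8 mm thick, lying on the bench; origin at the centre of its underside, z up. At its +y end stands an upright end plate, 4 mm thick, 60 mm high. On the plate four steel L-shaped corner stops, 5 mm high, 4 mm thick, legs 18 mm, mark an oblong bay 73 mm (x) by 121 mm (y); between the stops the bay's sides are open. It does not move.
- bay (a point): Centre of the bay on the top face of the station plate, 8 mm above the bench; axes as the station's.
- drip_tray: Loose oblong open tray of folded bare sheet steel with a low rim, 62 mm (x) by 110 mm (y), 14 mm high; walls and floor 2.5 mm thick (inside 57 x 105 mm), about 0.15 kg; origin at the centre of its underside, z up. It can be gripped from above across the outside of its two long walls (62 mm, along its x). Either way round is right.
- oil_bottle: Loose cream-coloured round oil dropper bottle standing upright, 126 mm high, about 0.11 kg; origin at the centre of its underside, z up. Body 44 mm across up to the shoulder, which ends 80 mm above the underside; red neck collar 18 mm across from 80 to 97 mm; thin red spout 8 mm across from 97 to 126 mm. The body below the shoulder or the collar can be gripped from above.
- rack_post (a point): Fixed obstacle: a point 200 mm above the bench on the white upright corner post of the storage rack to the right of the bench, which stands from the floor to far above the bench. The rack fills the space behind the post (farther from the robot, to the right and ahead); keep the arm and gripper clear of it, especially when coming from the right: draw the arm in first, then swing past.
- spray_can: Bystander, leave it alone: a tall standing spray can with a cap, 58 mm across, 157 mm high; origin under its centre.
There are look-alikes about, which are no part of the job. Leave any blue look-alike of the oil_bottle alone.

How it is judged (in metres and radians):
On the way, in this order (a step that is already met when the one before it is completed fails the run):
1. the drip tray lies flat and released in the bay, the bottle not yet on it (horizontal distance between drip_tray and bay below 0.01 m and z of drip_tray in the frame of bay between -0.003 and 0.003 m and angle between drip_tray's own z axis and vertical below 0.05 rad and angle between the y axis of drip_tray and the y axis of oil_station, either way round below 0.2 rad and linear speed of drip_tray below 0.02 m/s and contact force between the fingers and drip_tray below 0.05 N and horizontal distance between oil_bottle and drip_tray above 0.08 m), for 0.2 s.
2. the oil bottle stands upright and released in the middle of the tray in the bay (horizontal distance between drip_tray and bay below 0.01 m and z of drip_tray in the frame of bay between -0.003 and 0.003 m and angle between drip_tray's own z axis and vertical below 0.05 rad and angle between the y axis of drip_tray and the y axis of oil_station, either way round below 0.2 rad and linear speed of each of drip_tray, oil_bottle below 0.02 m/s and contact force between the fingers and drip_tray below 0.05 N and horizontal distance between oil_bottle and drip_tray below 0.01 m and z of oil_bottle in the frame of drip_tray between 0 and 0.006 m and angle between oil_bottle's own z axis and vertical below 0.06 rad and contact force between the fingers and oil_bottle below 0.05 N), for 0.2 s.
At the end, for the whole second after the job is handed in: The tray lies flat between the four corner stops (centre within 10 mm of the bay's, height 3 mm, either way round within 0.2 rad); the oil bottle stands upright (0.06 rad) on its floor, centred within 10 mm; both released and at rest (all of step 2); the robot touches nothing.
It fails at once if the oil bottle tips over (more than 0.6 rad) (angle between oil_bottle's own z axis and vertical above 0.6 rad).
It fails at once if the oil bottle is let fall (faster than 0.6 m/s out of the fingers, about 2 cm of fall) (contact force between the fingers and oil_bottle below 0.05 N and linear speed of oil_bottle above 0.6 m/s).
It fails at once if the drip tray is let fall (faster than 0.6 m/s out of the fingers, about 2 cm of fall) (contact force between the fingers and drip_tray below 0.05 N and linear speed of drip_tray above 0.6 m/s).
It fails at once if the spray can is moved by more than 30 mm (distance of spray_can from where it was at the start of the episode above 0.03 m).
It fails at once if the spray can is tipped (angle between spray_can's own z axis and vertical above 0.5 rad).
It also fails if it takes over 67 s, if anything falls off the work surface, if the arm or the gripper's body presses on something with over 40 N, if the wrist force passes 120 N, or if a joint passes its speed limit or range.

## Working session

There is one attempt and no reset: what is moved stays moved. The work goes in short steps, Python scripts to look and compute and a shell command to move; the robot and the scene stay as the last step left them, time stands still between calls to the robot, and variables do not carry over. Pictures are saved under pics/ and viewed, at most 10 in all, crops included, and the job is handed in when it is done.

```bash
mkdir -p pics; ls; python3 - <<'E'
from workcell import env, grab_frame, camera_model, models
import cv2
for c in ("scene","top"):
    cv2.imwrite(f"pics/{c}0.png",grab_frame(c))
    m=camera_model(c); print(c,m['K'].tolist() if hasattr(m['K'],'tolist') else m['K'],m['k1'],m['R'],m['t'])
    for n in ("oil_station","drip_tray","oil_bottle","spray_can","rack_post"):
        try: print(n,[( [round(v) for v in d['point']],round(d['p'],2)) for d in models.search_frame(n,c)])
        except Exception as e: print(n,e)
s=env.state(); print(s)
E
```

```text
pics
scene [[501.9886169506939, 0.0, 324.6248916510334], [0.0, 501.9886169506939, 196.64577480205406], [0.0, 0.0, 1.0]] -0.07835568736056626 [[-0.91580586 -0.40118507 -0.01871273]
 [-0.18778566  0.46892357 -0.86304532]
 [ 0.35501574 -0.78686798 -0.50477976]] [ 461.28964856  151.81876526 1183.99246835]
oil_station [([386, 203, 10], 0.88)]
drip_tray [([349, 297, 3], 0.68)]
oil_bottle [([495, -44, 63], 0.82), ([492, 37, 54], 0.78)]
spray_can [([587, 383, 94], 0.6)]
rack_post it knows: bay, drip_tray, oil_bottle, oil_station, spray_can
top [[420.3792920117778, 0.0, 317.4492123290035], [0.0, 420.3792920117778, 198.75375742312278], [0.0, 0.0, 1.0]] 0.011379376914948513 [[-0.0107404  -0.99983067  0.01494219]
 [-0.9973753   0.00964158 -0.07176036]
 [ 0.07160414 -0.01567371 -0.99730997]] [ 103.87901348  459.15659619 1089.85830095]
oil_station [([392, 158, 8], 0.71)]
drip_tray [([353, 298, 2], 0.93)]
oil_bottle [([503, -57, 74], 0.74), ([492, 28, 74], 0.49)]
spray_can []
rack_post it knows: bay, drip_tray, oil_bottle, oil_station, spray_can
{'time_s': 0.5, 'qpos': array([-6.96717138e+01,  1.83115280e+01,  8.96434737e+01, -1.49609573e-03,
        7.20432467e+01, -1.14501552e+00]), 'qvel': array([-0.07121264, -0.06989995,  0.03423072, -0.11540977, -0.06587436,
       -0.06971931]), 'effort': array([ 6.98977492e-04, -4.11992311e+01, -2.32039940e+01,  7.29747768e-02,
        3.86138319e-02, -8.83659311e-06]), 'ee_pos': array([ 210.4838487 , -535.07152235,  198.64928951]), 'ee_rot': array([1.79998277e+02, 1.45795300e-03, 2.14737629e+01]), 'force': array([-0.08417435, -0.31003848,  0.24497632]), 'torque': array([-0.02499492,  0.10012322,  0.01527045]), 'gripper_force': 0.0, 'gripper_width': 91.17985275561959}
```

View pics/scene0.png

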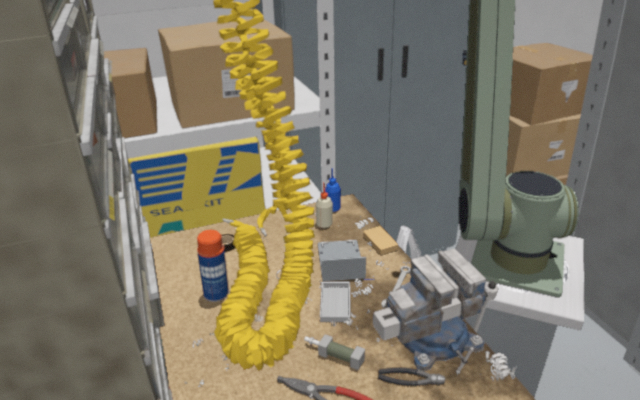

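View pics/top0.png

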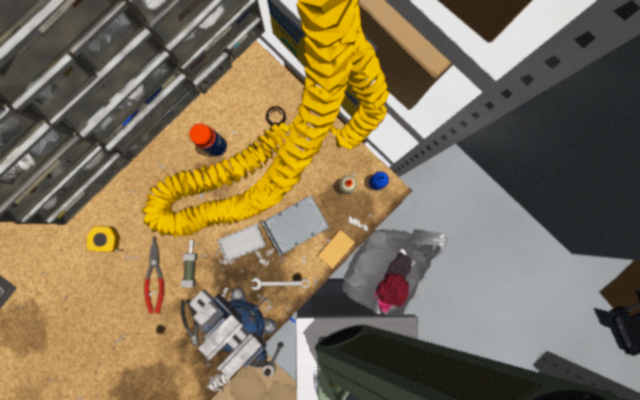

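Scene view: the cream bottle with the red spout is at (323,212) and its blue look-alike at (333,193). The station is at (342,260), the tray at (335,300), the spray can at (212,265) and the hose around (260,300). The post runs up column 327. Top view: cream bottle (346,184), blue bottle (378,181), station (297,225), tray (242,243), orange block (337,249). I'll take a close crop for the corners.

```bash
cat > h.py <<'E'
import numpy as np, cv2
from workcell import env, grab_frame, camera_model, models
def ray(c,uv):
    m=camera_model(c);K=np.array(m['K']);R=np.array(m['R']);t=np.array(m['t'])
    d=np.array([(uv[0]-K[0,2])/K[0,0],(uv[1]-K[1,2])/K[1,1]]);u=d.copy()
    for _ in range(10): u=d/(1+m['k1']*(u@u))
    return -R.T@t, R.T@np.array([u[0],u[1],1])
def onz(c,uv,z):
    o,d=ray(c,uv); return o+d*(z-o[2])/d[2]
def proj(c,X):
    m=camera_model(c);K=np.array(m['K']);p=np.array(m['R'])@np.array(X,float)+np.array(m['t']);u=p[:2]/p[2]
    u=u*(1+m['k1']*(u@u)); return u*[K[0,0],K[1,1]]+K[:2,2]
def crop(c,x,y,w,h,s,name,im=None):
    im=grab_frame(c) if im is None else im
    cv2.imwrite(name,cv2.resize(im[y:y+h,x:x+w],None,fx=s,fy=s,interpolation=cv2.INTER_CUBIC))
E
python3 - <<'E'
from h import *
a=cv2.imread('pics/top0.png'); b=cv2.imread('pics/scene0.png')
A=cv2.resize(a[165:275,210:410],None,fx=4,fy=4,interpolation=2)   # 800x440
crop('top',210,165,200,110,4,'pics/topc.png',a)
crop('scene',290,170,100,160-5,3.8,'pics/scc.png',b)
E
```

```text
(no output)
```

View pics/topc.png

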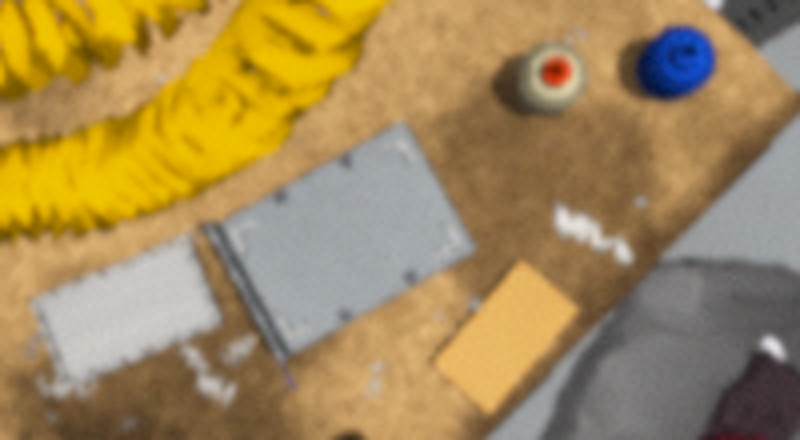

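View pics/scc.png

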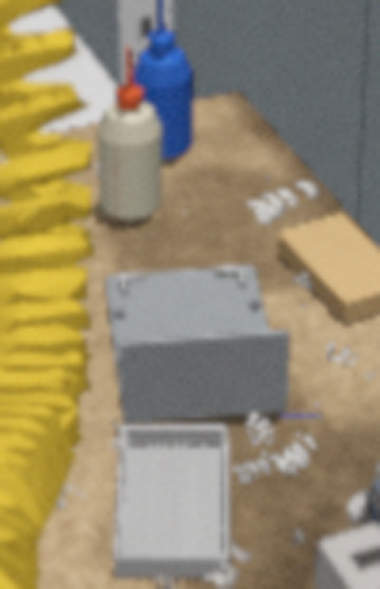

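The crops confirm the choice: the cream bottle is at about (347,184) in the top view and separate from the blue one. The station's end plate is on the left (+y) side, and the tray sits just beyond it.

```bash
python3 - <<'E'
from h import *
from scipy.optimize import least_squares
T=lambda u,v:(210+u/4,165+v/4); S=lambda u,v:(290+u/3.8,170+v/3.8)
def fit(obs,x0):
    def f(p):
        c,s=np.cos(p[2]),np.sin(p[2]); r=[]
        for cam,uv,(x,y,z) in obs:
            r+=list(proj(cam,[p[0]+c*x-s*y,p[1]+s*x+c*y,z])-uv)
        return r
    q=least_squares(f,x0); print('pose',q.x[:2].round(1),np.degrees(q.x[2]).round(1),'res',np.round(q.fun,1))
    return q.x
# station
st=[('top',T(403,123),(50,-72,8)),('top',T(475,247),(-50,-72,8)),('top',T(285,357),(-50,70,8))]
print([onz(c,u,X[2]).round(0) for c,u,X in st])
fit(st,[390,190,0.5])
ss=[('scene',S(252,267),(-50,-72,8)),('scene',S(107,275),(50,-72,8)),('scene',S(289,335),(-50,72,60)),('scene',S(118,347),(50,72,60)),('scene',S(285,413),(-50,72,0)),('scene',S(124,418),(50,72,0))]
fit(ss,[390,190,0.5]); print('both');fit(st+ss,[390,190,0.5])
tr=[('top',T(33,300),(31,55,14)),('top',T(190,237),(31,-55,14)),('top',T(220,320),(-31,-55,14)),('top',T(65,380),(-31,55,14))]
ts=[('scene',S(121,424),(31,-55,14)),('scene',S(226,425),(-31,-55,14)),('scene',S(230,556),(-31,55,14)),('scene',S(116,562),(31,55,14))]
print('tray');fit(tr,[350,297,.5]);fit(ts,[350,297,.5]);fit(tr+ts,[350,297,.5])
print('bottle top spout',onz('top',T(558,68),126),onz('top',T(554,72),97),onz('top',T(551,78),80), 'blue',onz('top',T(677,62),80))
# scene bottle: base centre, spout top
print('scene',onz('scene',S(129,50),126),onz('scene',S(128,120),80))
# post: triangulate z=200 
o,d=ray('top',(400,165));print('post base lines', [onz('scene',(c,150),200).round() for c in(320,335)])
for z in(0,200): print(z,[onz('top',u,z).round() for u in((393,165),(410,150),(400,165))])
E
```

```text
[array([469., 117.,   8.]), array([386.,  70.,   8.]), array([316., 195.,   8.])]
pose [393.3 157.1] 28.5 res [-0.4 -1.   0.1  1.   0.3 -0. ]
pose [392.3 160.5] 28.1 res [ 0.9 -0.7 -0.7 -0.4  0.2 -0.4  0.  -0.7  0.6  0.1 -0.9  1.7]
both
pose [393.  158.8] 28.3 res [-0.9 -0.8 -0.6  1.3 -0.5  0.1  0.8 -1.2 -0.8 -0.8  0.2 -1.   0.2 -1.2
  0.6 -0.4 -0.8  1.2]
tray
pose [348.5 297.6] 20.9 res [-0.5 -1.  -0.2 -0.8  0.8  0.6 -0.1  1.3]
pose [345.7 302.2] 22.7 res [-0.3  0.3  0.1 -0.1  0.4  0.6 -0.2 -0.9]
pose [347.2 299.4] 22.0 res [-1.3 -0.1 -1.2 -0.6  0.2  0.7 -0.4  2.1 -0.1 -0.7  0.2 -0.9 -0.2 -0.3
 -0.6 -2.1]
bottle top spout [491.45018508  24.32714597 126.        ] [492.24132523  24.1205324   97.        ] [490.36253591  24.50838333  80.        ] blue [499.64293101 -54.13724128  80.        ]
scene [489.26884394  31.33216161 126.        ] [485.14569279  44.60133143  80.        ]
post base lines [array([513.,  -1., 200.]), array([478., -15., 200.])]
0 [array([ 550., -105.,    0.]), array([ 591., -152.,    0.]), array([ 550., -124.,    0.])]
200 [array([520., -66., 200.]), array([ 553., -104.,  200.]), array([520., -81., 200.])]
```

```bash
python3 - <<'E'
from h import *
from scipy.optimize import least_squares
def tri(a,b):
    o1,d1=ray('top',a);o2,d2=ray('scene',b)
    s=np.linalg.lstsq(np.c_[d1,-d2],o2-o1,rcond=None)[0];p,q=o1+d1*s[0],o2+d2*s[1]
    return ((p+q)/2).round(),round(np.linalg.norm(p-q))
print('hose bend',tri((152,215),(222,335)),tri((190,222),(258,358)),tri((250,208),(300,330)))
print('vice tops',[onz('top',u,z).round() for u in((203,293),(225,330),(240,300),(265,325)) for z in(60,140)])
print('vice tri',tri((203,293),(433,258)),tri((225,293),(400,290)))
# post
f=lambda p:[proj('scene',[p[0],p[1],z])[0]-327 for z in(150,300)]+list(np.ravel([[ (lambda q:(q[1]-90)-(q[0]-510)*(-165/245.)) (proj('top',[p[0],p[1],z]))] for z in(150,400)]))
for x0 in([560,-130],[650,-200]): q=least_squares(f,x0);print('post',q.x.round(),q.fun.round(1), proj('top',[*q.x,200]),proj('scene',[*q.x,200]))
# footprints
for n,(x,y),a,zt in (('tray',(347,299),22,82),('bay',(393,159),28.3,92)):
    c,s=np.cos(np.radians(a)),np.sin(np.radians(a))
    for dx in(-89,89):
        for dy in(-38,38):
            X=[x+c*dx-s*dy,y+s*dx+c*dy,zt];print(n,np.round(X),'top',proj('top',X).round(),'scene',proj('scene',X).round())
E
```

```text
hose bend (array([444., 523.,  74.]), 55) (array([424., 459., -42.]), 45) (array([ 443.,  295., -122.]), 5)
vice tops [array([226., 385.,  60.]), array([238., 365., 140.]), array([136., 331.,  60.]), array([154., 314., 140.]), array([208., 294.,  60.]), array([221., 281., 140.]), array([146., 232.,  60.]), array([164., 224., 140.])]
vice tri (array([196., 341., 194.]), 101) (array([218., 320.,  94.]), 27)
post [ 541. -113.] [ 0.5 -0.4  0.8 -0.6] [413.9616247  155.28048029] [327.17288968 132.23375244]
post [ 541. -113.] [ 0.5 -0.4  0.8 -0.6] [413.96162678 155.28047903] [327.17288943 132.23375167]
tray [279. 230.  82.] top [265. 272.] scene [378. 261.]
tray [250. 301.  82.] top [236. 284.] scene [380. 285.]
tray [444. 297.  82.] top [238. 204.] scene [294. 261.]
tray [415. 368.  82.] top [209. 216.] scene [291. 284.]
bay [333.  83.  92.] top [325. 249.] scene [376. 217.]
bay [297. 150.  92.] top [298. 264.] scene [382. 236.]
bay [489. 168.  92.] top [290. 185.] scene [301. 222.]
bay [453. 235.  92.] top [262. 200.] scene [302. 240.]
```

```bash
python3 - <<'E'
from h import *
def dens(P,n=15):
    P=np.array(P,float);return np.vstack([np.linspace(a,b,n) for a,b in zip(P,P[1:])])
S=[(290,170),(297,210),(297,250),(292,290),(280,325),(255,345),(232,330),(232,300),(245,270),(248,240)]
Tt=dens([(320,60),(318,90),(308,130),(290,165),(260,190),(225,207),(190,217),(165,215),(158,200),(185,187),(230,165),(270,145)])
for s in S:
    o2,d2=ray('scene',s);r=[]
    for i,u in enumerate(Tt):
        o1,d1=ray('top',u);k=np.linalg.lstsq(np.c_[d1,-d2],o2-o1,rcond=None)[0]
        p,q=o1+d1*k[0],o2+d2*k[1];r.append((np.linalg.norm(p-q),i,(p+q)/2))
    r.sort(key=lambda a:a[0]); print(s,[(round(a[0]),Tt[a[1]].round().tolist(),a[2].round().tolist()) for a in r[:1]]+[(round(a[0]),Tt[a[1]].round().tolist(),a[2].round().tolist()) for a in r if abs(a[1]-r[0][1])>15][:1])
E
```

```text
(290, 170) [(0, [284.0, 170.0], [506.0, 174.0, 229.0]), (0, [181.0, 216.0], [407.0, 357.0, 335.0])]
(297, 210) [(3, [225.0, 207.0], [429.0, 300.0, 215.0]), (8, [262.0, 188.0], [471.0, 226.0, 163.0])]
(297, 250) [(11, [225.0, 207.0], [430.0, 316.0, 129.0]), (17, [262.0, 188.0], [477.0, 236.0, 61.0])]
(292, 290) [(9, [225.0, 207.0], [436.0, 336.0, 35.0]), (16, [262.0, 188.0], [489.0, 249.0, -51.0])]
(280, 325) [(0, [266.0, 185.0], [519.0, 253.0, -174.0]), (0, [200.0, 214.0], [423.0, 409.0, 5.0])]
(255, 345) [(0, [298.0, 150.0], [669.0, 163.0, -397.0]), (1, [164.0, 212.0], [429.0, 495.0, 30.0])]
(232, 330) [(2, [310.0, 121.0], [781.0, 117.0, -422.0]), (12, [158.0, 200.0], [463.0, 502.0, 61.0])]
(232, 300) [(1, [312.0, 116.0], [768.0, 112.0, -295.0]), (20, [158.0, 200.0], [462.0, 483.0, 119.0])]
(245, 270) [(1, [309.0, 124.0], [701.0, 119.0, -153.0]), (4, [270.0, 145.0], [618.0, 230.0, -46.0])]
(248, 240) [(2, [310.0, 121.0], [682.0, 116.0, -45.0]), (8, [270.0, 145.0], [602.0, 222.0, 45.0])]
```

Hazard note: the post triangulates to about (541,-113). The hose's near limb runs down past (445,300,~75), so I'll descend slowly and watch the force. First draw the arm in, then swing.

```bash
python3 -m crank '-1 0 -50 0 0 0 0;-1 0 -50 0 0 0 0;-1 0 -50 0 0 0 0;-1 0 -45 0 0 0 0;-1 59.4 -4.7 0 0 0 -9;-1 59.4 -4.7 0 0 0 -9;-1 59.4 -4.7 0 0 0 -9;-1 59.4 -4.7 0 0 0 -9;-1 59.4 -4.7 0 0 0 -9;-1 59.4 -4.7 0 0 0 -9'
```

```text
time_s: 1.75
ee_pos: [368.8, -93.7, 199.0]
ee_rot: [179.9, 0.0, 75.8]
force: [0.8, -0.6, -0.1]
gripper_width: 91.3
gripper_force: 0.0
```

```bash
python3 -m crank '-1 59.4 -4.7 0 0 0 -9;-1 59.4 -4.7 0 0 0 -9;-1 59.4 -4.7 0 0 0 -9;-1 59.4 -4.7 0 0 0 -9;-1 59.4 -4.7 0 0 0 -9;-1 50 -4 0 0 0 0;-1 0 0 0 0 0 0;-1 0 0 0 0 0 0'
python3 - <<'E'
from h import *
s=env.state();print(s['ee_pos'],s['ee_rot'],s['qpos'])
g=grab_frame('top');h=grab_frame('scene')
a=np.zeros((600,800,3),np.uint8)
a[:600,:400]=cv2.resize(g[100:340,170:330],(400,600),interpolation=2)
a[:600,400:]=cv2.resize(h[130:370,270:430],(400,600),interpolation=2)
cv2.imwrite('pics/p5.png',a)
E
```

```text
time_s: 2.75
ee_pos: [298.5, 233.2, 198.7]
ee_rot: [180.0, 0.0, 120.5]
force: [0.4, -0.7, 0.8]
gripper_width: 91.1
gripper_force: 0.0
[298.52388465 233.16094063 198.69438154] [1.79984952e+02 4.12262381e-02 1.20511367e+02] [ 3.62911398e+01  2.64815313e-01  1.12170624e+02 -4.60185387e-02
  6.75537469e+01  5.79733408e+00]
```

View pics/p5.png

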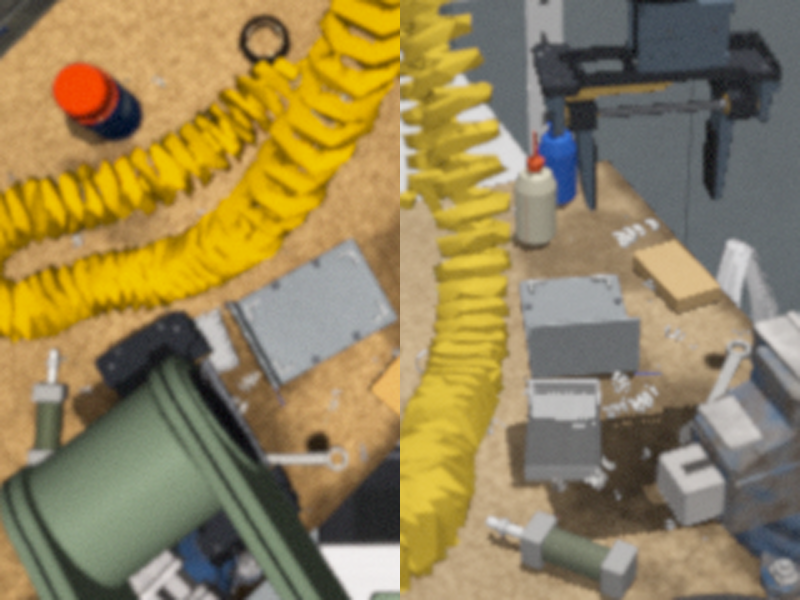

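```bash
python3 -m crank '-1 16 37.7 0 0 0 0;-1 16 37.7 0 0 0 8.5;-1 0 0 30 0 0 0;-1 0 0 40 0 0 0;-1 0 0 30 0 0 0;-1 0 0 0 0 0 0;-1 0 0 0 0 0 0'
python3 - <<'E'
from h import *
s=env.state();print(s['ee_pos'],s['ee_rot'],s['force'])
h=grab_frame('scene')
cv2.imwrite('pics/p6.png',cv2.resize(h[150:350,250:450],(600,600),interpolation=2))
E
```

```text
time_s: 3.72
ee_pos: [348.5, 299.2, 99.7]
ee_rot: [179.9, -0.0, 111.9]
force: [0.1, -0.4, 0.9]
gripper_width: 91.2
gripper_force: 0.0
[348.45601925 299.21006674  99.68241974] [ 1.79890162e+02 -2.58821112e-02  1.11874844e+02] [ 0.08657596 -0.3549484   0.90682052]
```

View pics/p6.png

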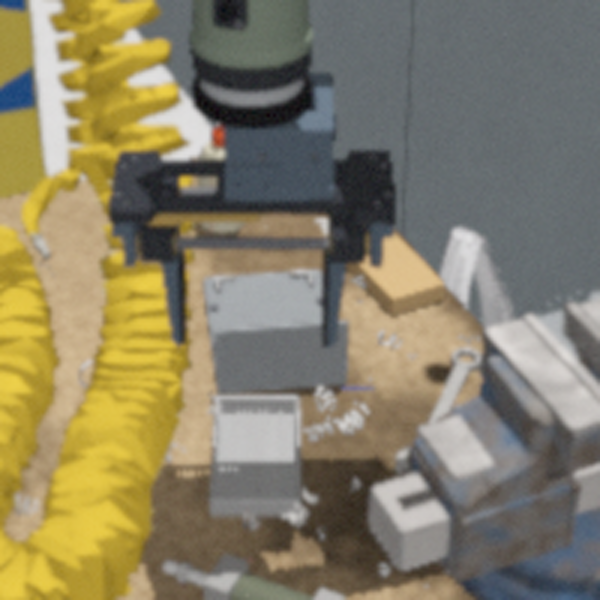

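The gripper is centred over the tray, with its left end in front of the hose at (150,170) in the crop. I'll descend slowly with force checks.

```bash
python3 -m crank '-1 0 0 20 0 0 0;-1 0 0 15 0 0 0;-1 0 0 0 0 0 0'
```

```text
time_s: 4.15
ee_pos: [347.4, 299.2, 64.1]
ee_rot: [180.0, -0.0, 112.0]
force: [0.4, -0.2, -0.2]
gripper_width: 91.3
gripper_force: 0.0
```

```bash
python3 -m crank '-1 0 0 10 0 0 0;-1 0 0 10 0 0 0;-1 0 0 0 0 0 0'
```

```text
time_s: 4.53
ee_pos: [346.6, 298.9, 43.0]
ee_rot: [-179.9, 0.0, 112.0]
force: [0.1, -0.3, 0.1]
gripper_width: 91.1
gripper_force: 0.0
```

```bash
python3 -m crank '-1 0 0 10 0 0 0;-1 0 0 10 0 0 0;-1 0 0 0 0 0 0'
```

```text
time_s: 4.9
ee_pos: [346.4, 298.7, 22.6]
ee_rot: [-179.9, 0.0, 112.0]
force: [-0.4, -0.6, 0.1]
gripper_width: 91.2
gripper_force: 0.0
```

```bash
python3 -m crank '-1 0 0 8 0 0 0;-1 0 0 0 0 0 0;1 0 0 0 0 0 0;1 0 0 0 0 0 0;1 0 0 0 0 0 0;1 0 0 0 0 0 0;1 0 0 0 0 0 0;1 0 0 0 0 0 0' 20
```

```text
time_s: 5.9
ee_pos: [347.1, 299.3, 15.6]
ee_rot: [180.0, 0.0, 112.0]
force: [0.1, -0.2, 0.8]
gripper_width: 34.1
gripper_force: 0.0
```

```bash
python3 - <<'E'
from h import *
s=env.state();print(s['ee_pos'],s['gripper_width'],s['gripper_force'])
h=grab_frame('scene');g=grab_frame('top')
print(proj('scene',[347,299,14]),[d for d in models.search_frame('drip_tray','scene')])
a=np.zeros((600,800,3),np.uint8)
a[:,:400]=cv2.resize(g[170:320,200:300],(400,600),interpolation=2)
a[:,400:]=cv2.resize(h[215:365,290:390],(400,600),interpolation=2)
cv2.imwrite('pics/p7.png',a)
E
```

```text
[347.1223736  299.26068352  15.63369461] 34.11308962671244 0.0
[335.56825342 297.57215579] [{'point': [349.3, 308.3, 2.2], 'p': 0.86}]
```

View pics/p7.png

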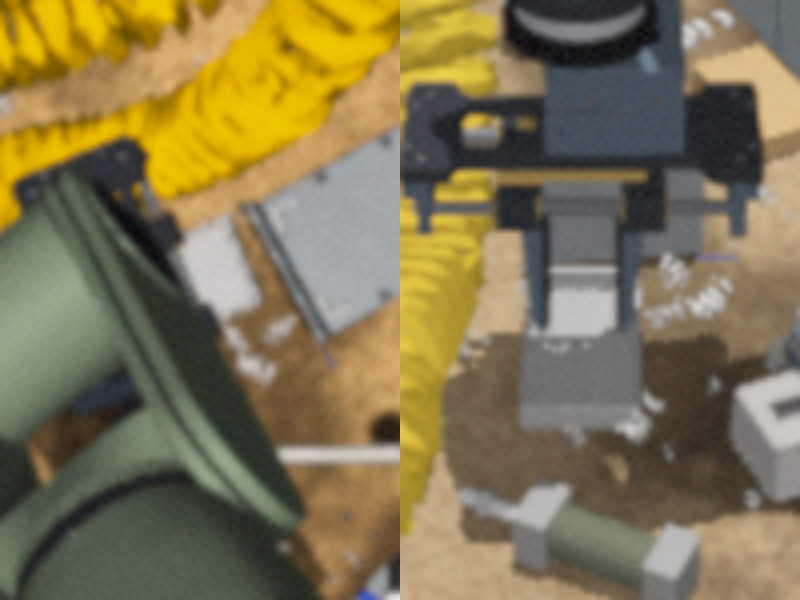

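```bash
python3 -m crank '1 0 0 0 0 0 0;1 0 0 0 0 0 0'; python3 - <<'E'
from h import *
s=env.state();p=s['ee_pos'];a=np.radians(22)
d=np.array([np.cos(a),np.sin(a),0])
for z in(4.6,15,25):
  print(z,[((proj('scene',np.r_[p[:2],z]+d*k)-[290,215])*4+[400,0]).round() for k in(-30,-17,17,30)])
E
```

```text
time_s: 6.3
ee_pos: [347.1, 299.3, 15.6]
ee_rot: [180.0, 0.0, 112.0]
force: [0.1, 0.1, -0.1]
gripper_width: 2.5
gripper_force: 0.0
4.6 [array([638., 344.]), array([614., 344.]), array([550., 344.]), array([526., 344.])]
15 [array([638., 329.]), array([614., 329.]), array([550., 329.]), array([525., 329.])]
25 [array([638., 315.]), array([614., 315.]), array([550., 315.]), array([525., 315.])]
```

```bash
python3 - <<'E'
from h import *
a=np.radians(22);d=np.array([np.cos(a),np.sin(a),0])
for z in(88.7,95,100): print(z,[proj('scene',np.array([348.4,299.2,z])+d*k).round(1) for k in(-46,46,-56,56)])
E
python3 -m crank '-1 0 0 0 0 0 0;-1 0 0 0 0 0 0;-1 0 0 0 0 0 0;-1 0 0 0 0 0 0;-1 0 0 0 0 0 0;-1 0 0 0 0 0 0;-1 0 0 0 0 0 0;-1 0 0 0 0 0 0;-1 0 0 0 0 0 0;-1 0 0 0 0 0 0'
```

```text
88.7 [array([357.1, 269.9]), array([312.2, 269.8]), array([362. , 269.9]), array([307.4, 269.8])]
95 [array([357.1, 267.5]), array([312.1, 267.4]), array([362.1, 267.5]), array([307.3, 267.4])]
100 [array([357.2, 265.6]), array([312.1, 265.4]), array([362.1, 265.6]), array([307.2, 265.4])]
time_s: 7.55
ee_pos: [347.1, 299.3, 15.6]
ee_rot: [180.0, 0.0, 112.0]
force: [-0.5, -0.5, 0.3]
gripper_width: 91.0
gripper_force: 0.0
```

The tips show about 11 mm higher than the readings imply, so the first closing passed over the rim without touching it. Going lower in small steps while watching the force.

```bash
python3 -m crank '-1 0 0 4 0 0 0;-1 0 0 3 0 0 0;-1 0 0 0 0 0 0;-1 0 0 0 0 0 0'
```

```text
time_s: 8.05
ee_pos: [347.1, 299.3, 8.6]
ee_rot: [-180.0, 0.0, 112.0]
force: [-0.2, 0.4, 0.2]
gripper_width: 91.3
gripper_force: 0.0
```

```bash
python3 -m crank '-1 0 0 2 0 0 0;-1 0 0 1 0 0 0;-1 0 0 0 0 0 0;-1 0 0 0 0 0 0'
```

```text
time_s: 8.55
ee_pos: [347.1, 299.3, 5.6]
ee_rot: [180.0, 0.0, 112.0]
force: [0.6, -0.1, -0.3]
gripper_width: 91.1
gripper_force: 0.0
```

```bash
python3 -m crank '1 0 0 0 0 0 0;1 0 0 0 0 0 0;1 0 0 0 0 0 0;1 0 0 0 0 0 0;1 0 0 0 0 0 0;1 0 0 0 0 0 0' 20
```

```text
time_s: 9.3
ee_pos: [347.1, 299.2, 5.6]
ee_rot: [-180.0, 0.0, 112.0]
force: [-0.7, 0.6, -0.3]
gripper_width: 34.2
gripper_force: 0.0
```

```bash
python3 - <<'E'
from h import *
h=grab_frame('scene')
s=env.state();p=s['ee_pos'];a=np.radians(22);d=np.array([np.cos(a),np.sin(a),0])
print(s['gripper_width'])
im=cv2.resize(h[240:340,290:400],(770,600)[:2],interpolation=2) if 0 else cv2.resize(h[240:340,290:400],None,fx=6,fy=6,interpolation=2)
for z,c in((-5,(0,0,255)),(5,(0,255,0)),(15,(255,0,0))):
  for k in(-30,-17,17,30):
    q=(proj('scene',np.r_[p[:2],z]+d*k)-[290,240])*6+3; cv2.circle(im,tuple(int(v) for v in q),3,c,-1)
cv2.imwrite('pics/p8.png',im)
E
```

```text
29.93075700657813
```

View pics/p8.png

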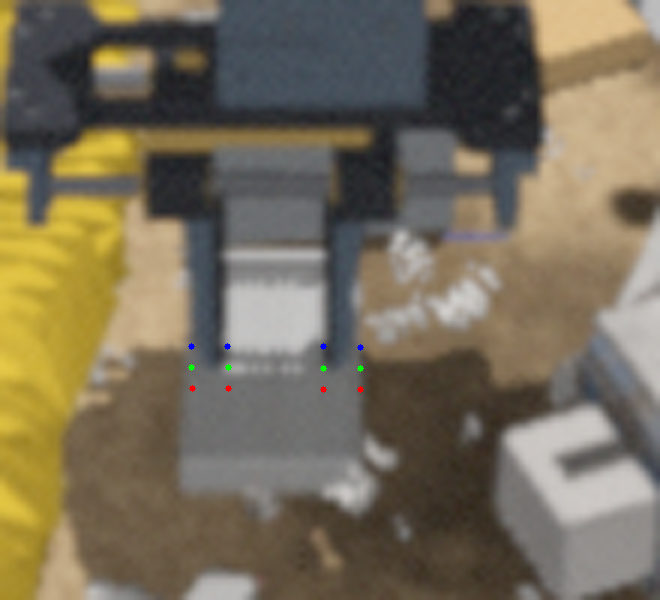

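```bash
python3 -m crank '0.5 0 0 2 0 0 0;0.5 0 0 1 0 0 0;0.5 0 0 0 0 0 0;0.5 0 0 0 0 0 0'
```

```text
time_s: 9.85
ee_pos: [347.1, 299.3, 2.6]
ee_rot: [-180.0, 0.0, 112.0]
force: [-0.4, -0.7, 0.5]
gripper_width: 22.9
gripper_force: 0.0
```

```bash
python3 -m crank '0.5 0 0 1.5 0 0 0;0.5 0 0 0 0 0 0;0.5 0 0 0 0 0 0'
```

```text
time_s: 10.22
ee_pos: [347.1, 299.3, 1.1]
ee_rot: [-180.0, 0.0, 112.0]
force: [0.2, 1.2, -0.0]
gripper_width: 23.0
gripper_force: 0.0
```

```bash
python3 -m crank '0.5 0 0 1.5 0 0 0;0.5 0 0 0 0 0 0;0.5 0 0 0 0 0 0'
```

```text
time_s: 10.6
ee_pos: [347.1, 299.2, -0.4]
ee_rot: [-180.0, 0.0, 112.0]
force: [0.1, 0.1, -1.3]
gripper_width: 23.0
gripper_force: 0.0
```

```bash
python3 -m crank '0.5 0 0 1.5 0 0 0;0.5 0 0 0 0 0 0;0.5 0 0 0 0 0 0'
```

```text
time_s: 10.98
ee_pos: [347.1, 299.2, -1.9]
ee_rot: [-180.0, 0.0, 112.0]
force: [0.1, 0.4, 0.5]
gripper_width: 22.8
gripper_force: 0.0
```

```bash
python3 -m crank '0.5 0 0 1.5 0 0 0;0.5 0 0 0 0 0 0;0.5 0 0 0 0 0 0'
```

```text
time_s: 11.35
ee_pos: [347.1, 299.2, -3.4]
ee_rot: [-180.0, 0.0, 112.0]
force: [-0.1, 0.4, -0.3]
gripper_width: 22.6
gripper_force: 0.0
```

```bash
python3 -m crank '0.5 0 0 1.5 0 0 0;0.5 0 0 0 0 0 0;0.5 0 0 0 0 0 0'
```

```text
time_s: 11.72
ee_pos: [347.1, 299.3, -4.9]
ee_rot: [180.0, 0.0, 112.0]
force: [0.1, 0.3, -0.6]
gripper_width: 22.9
gripper_force: 0.0
```

```bash
python3 - <<'E'
from h import *
h=grab_frame('scene');p=env.state()['ee_pos'];a=np.radians(22);d=np.array([np.cos(a),np.sin(a),0])
for k in(-18,0,18,40,-40):
  q=proj('scene',np.r_[p[:2],5]+d*k); c=int(round(q[0]));print(k,c,'z5 row',q[1].round(1), 'z15',proj('scene',np.r_[p[:2],15]+d*k)[1].round(1))
  print([(r,*h[r,c-1:c+2].mean(0).astype(int).tolist()) for r in range(276,326,2)])
E
```

```text
-18 344 z5 row 300.9 z15 297.3
[(276, 46, 48, 49), (278, 45, 43, 42), (280, 57, 53, 49), (282, 86, 76, 68), (284, 88, 77, 67), (286, 87, 75, 67), (288, 90, 78, 69), (290, 89, 78, 69), (292, 91, 83, 74), (294, 95, 86, 78), (296, 90, 81, 73), (298, 90, 81, 72), (300, 93, 85, 76), (302, 93, 83, 76), (304, 97, 93, 88), (306, 108, 108, 108), (308, 109, 111, 110), (310, 110, 109, 110), (312, 111, 110, 111), (314, 111, 111, 110), (316, 124, 125, 125), (318, 128, 129, 129), (320, 136, 137, 138), (322, 132, 136, 140), (324, 50, 63, 74)]
0 336 z5 row 300.8 z15 297.3
[(276, 93, 89, 87), (278, 111, 108, 106), (280, 89, 95, 102), (282, 174, 174, 176), (284, 127, 126, 128), (286, 142, 143, 144), (288, 186, 186, 187), (290, 192, 193, 194), (292, 191, 192, 192), (294, 193, 193, 194), (296, 188, 189, 190), (298, 135, 136, 137), (300, 145, 143, 145), (302, 111, 111, 112), (304, 109, 109, 109), (306, 111, 109, 110), (308, 110, 110, 111), (310, 109, 109, 110), (312, 109, 109, 109), (314, 109, 109, 109), (316, 124, 125, 125), (318, 128, 128, 129), (320, 124, 125, 125), (322, 98, 103, 109), (324, 95, 104,
[... 917 characters left out ...]
3, 99), (310, 61, 81, 96), (312, 63, 80, 95), (314, 62, 81, 95), (316, 66, 85, 99), (318, 66, 86, 102), (320, 70, 94, 109), (322, 74, 96, 112), (324, 73, 94, 113)]
-40 354 z5 row 300.9 z15 297.4
[(276, 82, 91, 96), (278, 90, 98, 102), (280, 88, 96, 102), (282, 107, 126, 141), (284, 104, 127, 144), (286, 102, 128, 148), (288, 93, 122, 142), (290, 93, 118, 138), (292, 148, 155, 162), (294, 145, 151, 158), (296, 140, 146, 153), (298, 76, 101, 120), (300, 49, 63, 75), (302, 49, 64, 75), (304, 50, 67, 79), (306, 52, 66, 79), (308, 50, 65, 77), (310, 49, 64, 76), (312, 49, 62, 74), (314, 85, 94, 102), (316, 144, 148, 151), (318, 74, 83, 92), (320, 56, 68, 77), (322, 52, 64, 74), (324, 44, 60, 69)]
```

```bash
python3 -m crank '0.5 0 0 1.5 0 0 0;0.5 0 0 0 0 0 0;0.5 0 0 0 0 0 0'
```

```text
time_s: 12.15
ee_pos: [347.1, 299.2, -6.4]
ee_rot: [-180.0, 0.0, 112.0]
force: [-0.6, -0.7, -0.5]
gripper_width: 22.9
gripper_force: 0.0
```

```bash
python3 -m crank '0.5 0 0 1.5 0 0 0;0.5 0 0 0 0 0 0;0.5 0 0 0 0 0 0'
```

```text
time_s: 12.52
ee_pos: [347.1, 299.3, -7.9]
ee_rot: [-180.0, 0.0, 112.0]
force: [0.5, 0.9, 0.5]
gripper_width: 22.8
gripper_force: 0.0
```

```bash
python3 -m crank '0.5 0 0 1.5 0 0 0;0.5 0 0 0 0 0 0;0.5 0 0 0 0 0 0'
```

```text
time_s: 12.9
ee_pos: [347.1, 299.2, -9.4]
ee_rot: [-180.0, 0.0, 112.0]
force: [-0.6, -0.2, -0.5]
gripper_width: 22.9
gripper_force: 0.0
```

```bash
python3 -m crank '0.5 0 0 1.5 0 0 0;0.5 0 0 0 0 0 0;0.5 0 0 0 0 0 0'
```

```text
time_s: 13.28
ee_pos: [347.1, 299.2, -10.9]
ee_rot: [-180.0, 0.0, 112.0]
force: [-0.1, -1.0, 0.5]
gripper_width: 22.8
gripper_force: 0.0
```

```bash
python3 - <<'E'
from h import *
h=grab_frame('scene');g=grab_frame('top')
p=env.state()['ee_pos']
a=np.zeros((600,800,3),np.uint8)
a[:,:400]=cv2.resize(g[170:290,190:270],(400,600),interpolation=2)
a[:,400:]=cv2.resize(h[230:338,300:372],(400,600),interpolation=2)
cv2.imwrite('pics/p9.png',a)
E
```

```text
(no output)
```

View pics/p9.png

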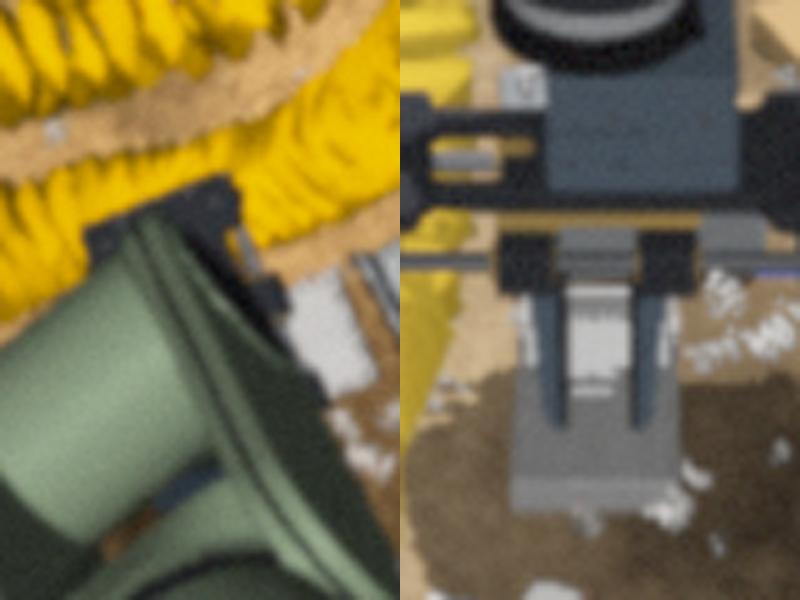

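Still no contact. In the top view the bar end sits at (221,211), which fits the arm truly being higher than it reports. Going on down in small steps.

```bash
python3 -m crank '0.5 0 0 1.5 0 0 0;0.5 0 0 1.5 0 0 0;0.5 0 0 0 0 0 0'; python3 - <<'E'
from h import *
s=env.state();print(s['ee_pos'],s['force'],s['qpos'].round(3),s['effort'].round(2))
E
```

```text
time_s: 13.75
ee_pos: [347.2, 299.3, -12.5]
ee_rot: [180.0, -0.0, 112.0]
force: [-2.7, -2.1, 15.1]
gripper_width: 23.0
gripper_force: 7.4
[347.1998689  299.32926214 -12.54860463] [-2.74552109 -2.12278274 15.0614035 ] [ 3.93320e+01  2.25940e+01  1.20423e+02 -9.00000e-03  3.69550e+01
  1.73630e+01] [-2.000e-02 -2.947e+01 -1.269e+01  5.000e-02 -1.120e+00 -0.000e+00]
```

```bash
python3 -m crank '0.5 0 0 1.5 0 0 0;0.5 0 0 1.5 0 0 0;0.5 0 0 0 0 0 0'
```

```text
time_s: 14.12
ee_pos: [347.2, 299.4, -12.7]
ee_rot: [179.9, -0.0, 112.0]
force: [-8.2, -7.0, 45.8]
gripper_width: 22.4
gripper_force: 22.7
```

```bash
python3 -m crank '0.5 0 0 1.5 0 0 0;0.5 0 0 1.5 0 0 0;0.5 0 0 0 0 0 0'
```

```text
time_s: 14.5
ee_pos: [347.3, 299.4, -12.8]
ee_rot: [179.9, -0.0, 112.0]
force: [-14.0, -11.8, 75.2]
gripper_width: 22.8
gripper_force: 38.0
```

The pads are 32 mm wide, so the visible finger face is 16 mm nearer the camera. That means xy is right and only z is off. Contact with the tray floor (2.5 mm) came at a reported z of -12.4, so true tip height ≈ reported z + 15. Now lift clear, open, and lower around the tray.

```bash
python3 -m crank '0.5 0 0 -10 0 0 0;0.5 0 0 -20 0 0 0;-1 0 0 0 0 0 0;-1 0 0 0 0 0 0;-1 0 0 0 0 0 0;-1 0 0 0 0 0 0;-1 0 0 0 0 0 0;-1 0 0 0 0 0 0;-1 0 0 0 0 0 0;-1 0 0 0 0 0 0' 20
python3 - <<'E'
from h import *
for c in('scene','top'):
  grab_frame(c);print(models.search_frame('drip_tray',c)[:1])
E
```

```text
time_s: 15.75
ee_pos: [347.1, 299.3, 10.1]
ee_rot: [180.0, 0.0, 112.0]
force: [-0.1, -0.5, -0.3]
gripper_width: 90.9
gripper_force: 0.0
[{'point': [346.6, 296.8, 4.4], 'p': 0.57}]
[{'point': [365.7, 264.1, 3.4], 'p': 0.77}]
```

```bash
python3 -m crank '-1 0 0 10 0 0 0;-1 0 0 7 0 0 0;-1 0 0 4 0 0 0;-1 0 0 0 0 0 0;1 0 0 0 0 0 0;1 0 0 0 0 0 0;1 0 0 0 0 0 0;1 0 0 0 0 0 0;1 0 0 0 0 0 0;1 0 0 0 0 0 0' 20
```

```text
time_s: 17.2
ee_pos: [347.3, 299.4, -10.7]
ee_rot: [180.0, -0.0, 112.0]
force: [-0.3, 0.1, 2.8]
gripper_width: 61.8
gripper_force: 20.0
```

```bash
python3 -m crank '1 0 0 -10 0 0 0;1 0 0 -40 0 0 0;1 0 0 -40 0 0 0;1 0 0 0 0 0 0;1 0 0 0 0 0 0' 
python3 - <<'E'
from h import *
T=lambda u,v:(210+u/4,165+v/4)
P=[onz('top',T(*u),13)[:2] for u in((410,150),(460,247),(285,335),(235,222))]
print(np.round(P),np.mean(P,0))
c,s=np.cos(np.radians(28.3)),np.sin(np.radians(28.3))
print([np.round([c*d[0]+s*d[1],-s*d[0]+c*d[1]]) for d in [p-np.array([393.3,157.1]) for p in P]])
# outline of bay corners projected, brightness search over bay offset along station y
a=cv2.cvtColor(cv2.imread('pics/top0.png'),6).astype(np.float32)
for cam,f,o in(('top','pics/top0.png',(393.3,157.1)),):
  best=[]
  for dy in np.arange(-8,6,1.):
   for dx in np.arange(-4,5,1.):
    v=[]
    for sx in(-1,1):
     for sy in(-1,1):
      pts=[(sx*38.5,sy*(62.5-t)) for t in(0,5,10,15)]+[(sx*(38.5-t),sy*62.5) for t in(5,10,15)]
      for x,y in pts:
        x+=dx;y+=dy
        q=proj(cam,[o[0]+c*x-s*y,o[1]+s*x+c*y,13]).astype(np.float32)
        v.append(cv2.getRectSubPix(a,(1,1),(float(q[0]),float(q[1])))[0,0])
    best.append((np.mean(v),dx,dy))
  best.sort(reverse=True);print(best[:6])
E
```

```text
time_s: 17.82
ee_pos: [346.4, 298.7, 78.6]
ee_rot: [-179.9, 0.0, 112.0]
force: [-0.1, 0.2, -2.0]
gripper_width: 61.9
gripper_force: 20.0
[[451. 112.]
 [387.  80.]
 [330. 195.]
 [404. 227.]] [393.02518321 153.72228166]
[array([ 29., -67.]), array([-42., -65.]), array([-37.,  63.]), array([43., 57.])]Traceback (most recent call last):
  File "<stdin>", line 19, in <module>
  File "h.py", line 11, in proj
    m=camera_model(c);K=np.array(m['K']);p=np.array(m['R'])@np.array(X,float)+np.array(m['t']);u=p[:2]/p[2]
ValueError: time passes only in moves, steps and waits
```

```bash
sed -i 's/^def ray/from functools import lru_cache\ncamera_model=lru_cache(None)(camera_model)\ndef ray/' h.py
python3 - <<'E'
from h import *
a=cv2.cvtColor(cv2.imread('pics/top0.png'),6).astype(np.float32);b=cv2.cvtColor(cv2.imread('pics/scene0.png'),6).astype(np.float32)
c,s=np.cos(np.radians(28.3)),np.sin(np.radians(28.3))
for cam,im,o,sg,ys in(('top',a,(393.3,157.1),1,(-1,1)),('scene',b,(392.3,160.5),-1,(-1,))):
  best=[]
  for dy in np.arange(-8,6,1.):
   for dx in np.arange(-4,5,1.):
    v=[]
    for sx in(-1,1):
     for sy in ys:
      for x,y in [(sx*38.5,sy*(62.5-t)) for t in(0,5,10,15)]+[(sx*(38.5-t),sy*62.5) for t in(5,10,15)]:
        x+=dx;y+=dy
        q=proj(cam,[o[0]+c*x-s*y,o[1]+s*x+c*y,12])
        v.append(cv2.getRectSubPix(im,(1,1),(float(q[0]),float(q[1])))[0,0])
    best.append((sg*np.mean(v),dx,dy))
  best.sort(reverse=True);print(cam,[(round(float(m)),float(x),float(y)) for m,x,y in best[:8]])
E
```

```text
top [(173, 1.0, -2.0), (173, 0.0, -2.0), (173, 0.0, -1.0), (173, 1.0, -1.0), (173, 2.0, -2.0), (173, 1.0, -3.0), (172, -1.0, -2.0), (172, -1.0, -1.0)]
scene [(-146, 3.0, 4.0), (-146, 3.0, 5.0), (-146, 4.0, 4.0), (-146, 4.0, 5.0), (-147, 3.0, 3.0), (-147, 4.0, 3.0), (-147, 2.0, 4.0), (-147, 2.0, 5.0)]
```

```bash
python3 -m crank '1 -50 -3.4 0 0 0 0;1 -50 -3.4 0 0 0 0;1 -50 -3.3 0 0 0 0;1 0 0 0 0 0 -6.3;1 0 0 20 0 0 0;1 0 0 20 0 0 0;1 0 0 0 0 0 0;1 0 0 0 0 0 0;1 0 0 0 0 0 0'
python3 - <<'E'
from h import *
s=env.state();print(s['ee_pos'],s['ee_rot'],s['force'])
h=grab_frame('scene');g=grab_frame('top')
for cam in('scene','top'): 
  for n in('drip_tray','bay','oil_station'): print(cam,n,models.search_frame(n,cam)[:2])
a=np.zeros((600,800,3),np.uint8)
a[:,:400]=cv2.resize(g[170:290,250:330],(400,600),interpolation=2)
a[:,400:]=cv2.resize(h[200:320,310:390],(400,600),interpolation=2)
cv2.imwrite('pics/p10.png',a);cv2.imwrite('pics/s10.png',h);cv2.imwrite('pics/t10.png',g)
E
```

```text
time_s: 18.95
ee_pos: [394.2, 156.6, 39.6]
ee_rot: [179.9, 0.0, 118.3]
force: [-0.4, 0.2, -1.6]
gripper_width: 61.8
gripper_force: 20.0
[394.23801034 156.584399    39.56689375] [1.79945306e+02 1.35465424e-02 1.18285473e+02] [-0.44821005  0.20815798 -1.57202644]
scene drip_tray [{'point': [393.7, 154.1, 53.9], 'p': 0.71}]
scene bay [{'point': [368.2, 216.8, 27.1], 'p': 0.84}]
scene oil_station [{'point': [375.4, 214.0, 22.9], 'p': 0.86}]
top drip_tray []
top bay []
top oil_station [{'point': [327.2, 187.6, 9.4], 'p': 0.36}]
```

```bash
python3 -m crank '1 0 0 20 0 0 0;1 0 0 12 0 0 0;1 0 0 4 0 0 0;1 0 0 1 0 0 0;1 0 0 0 0 0 0;1 0 0 0 0 0 0'
```

```text
time_s: 20.1
ee_pos: [394.2, 156.5, 2.5]
ee_rot: [180.0, 0.0, 118.3]
force: [0.2, -0.2, -1.9]
gripper_width: 61.6
gripper_force: 20.0
```

```bash
python3 -m crank '1 0 0 1 0 0 0;1 0 0 1 0 0 0;1 0 0 1 0 0 0;1 0 0 0 0 0 0;1 0 0 0 0 0 0'
```

```text
time_s: 20.72
ee_pos: [393.9, 156.4, -0.9]
ee_rot: [-180.0, 0.0, 118.3]
force: [0.6, -0.0, -1.7]
gripper_width: 62.4
gripper_force: 20.0
```

```bash
python3 -m crank '1 0 0 1 0 0 0;1 0 0 0.5 0 0 0;1 0 0 0 0 0 0;1 0 0 0 0 0 0'
```

```text
time_s: 21.22
ee_pos: [393.9, 156.4, -2.4]
ee_rot: [180.0, 0.0, 118.3]
force: [0.4, -0.1, -0.6]
gripper_width: 61.7
gripper_force: 20.0
```

```bash
python3 -m crank '1 0 0 0.5 0 0 0;1 0 0 0 0 0 0;1 0 0 0 0 0 0'
```

```text
time_s: 21.6
ee_pos: [393.9, 156.4, -2.7]
ee_rot: [180.0, 0.0, 118.3]
force: [-0.1, 0.3, 2.4]
gripper_width: 61.6
gripper_force: 20.0
```

Contact came at plate height. Open and rise.

```bash
python3 -m crank '-1 0 0 0 0 0 0;-1 0 0 0 0 0 0;-1 0 0 0 0 0 0;-1 0 0 0 0 0 0;-1 0 0 -10 0 0 0;-1 0 0 -40 0 0 0;-1 0 0 -60 0 0 0;-1 0 0 -60 0 0 0;-1 0 0 0 0 0 0;-1 0 0 0 0 0 0'
```

```text
time_s: 22.85
ee_pos: [393.3, 156.2, 167.1]
ee_rot: [-180.0, 0.0, 118.3]
force: [-0.6, -0.0, -1.1]
gripper_width: 91.4
gripper_force: 0.0
```

```bash
python3 -m crank '-1 -53.2 7.8 0 0 0 0;-1 -53.2 7.8 0 0 0 0;-1 -53.2 7.8 0 0 0 0;-1 0 0 30 0 0 0;-1 0 0 30 0 0 0;-1 0 0 15 0 0 0;-1 0 0 0 0 0 0;-1 0 0 0 0 0 0'
python3 - <<'E'
from h import *
h=grab_frame('scene')
for n in('drip_tray','oil_bottle','bay'): print(n,[([round(v) for v in d['point']],round(d['p'],2)) for d in models.search_frame(n,'scene')])
g=grab_frame('top')
for n in('drip_tray','oil_bottle','bay'): print(n,[([round(v) for v in d['point']],round(d['p'],2)) for d in models.search_frame(n,'top')])
a=np.zeros((600,800,3),np.uint8)
a[:,:400]=cv2.resize(h[150:300,290:390],(400,600),interpolation=2)
a[:,400:]=cv2.resize(g[150:270,250:330],(400,600),interpolation=2)
cv2.imwrite('pics/p11.png',a)
E
```

```text
time_s: 23.85
ee_pos: [490.7, 27.1, 92.8]
ee_rot: [179.9, 0.0, 118.3]
force: [0.2, 0.3, 0.7]
gripper_width: 91.2
gripper_force: 0.0
drip_tray [([409, 132, 10], 0.84)]
oil_bottle [([490, 36, 54], 0.73), ([498, -46, 61], 0.62)]
bay [([368, 212, 27], 0.67)]
drip_tray [([396, 153, 11], 0.98)]
oil_bottle []
bay [([396, 161, 6], 0.84)]
```

View pics/p11.png

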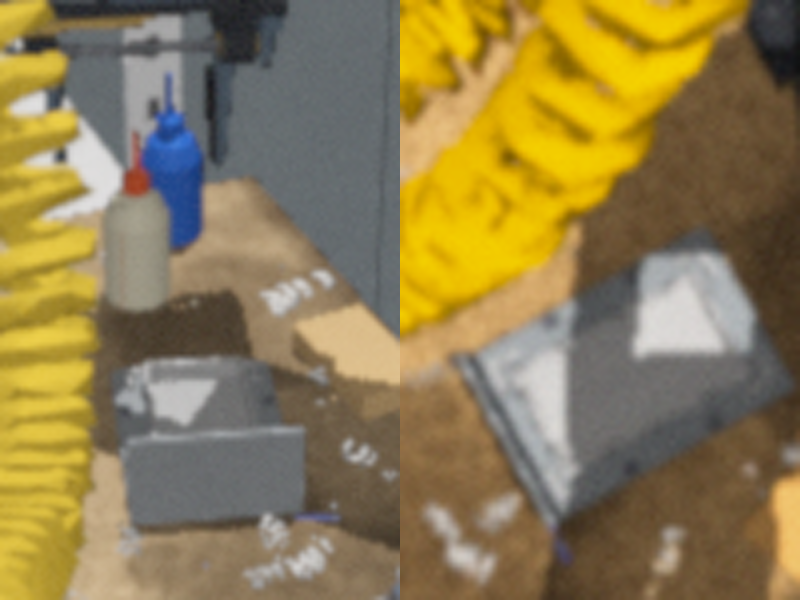

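The tray lies in the bay: top half-image centre near (610,370), inside the stops. The gripper is centred over the cream bottle at column 137, and the blue bottle stands clear. Lower and grip the collar.

```bash
python3 -m crank '-1 0 0 15 0 0 0;-1 0 0 10 0 0 0;-1 0 0 0 0 0 0;1 0 0 0 0 0 0;1 0 0 0 0 0 0;1 0 0 0 0 0 0;1 0 0 0 0 0 0;1 0 0 0 0 0 0;1 0 0 0 0 0 0;1 0 0 0 0 0 0' 15
```

```text
time_s: 25.5
ee_pos: [490.1, 26.9, 67.1]
ee_rot: [180.0, 0.0, 118.3]
force: [-0.0, -0.3, 0.2]
gripper_width: 24.0
gripper_force: 0.0
```

```bash
python3 -m crank '1 0 0 0 0 0 0;1 0 0 0 0 0 0;1 0 0 0 0 0 0'; python3 - <<'E'
from h import *
h=grab_frame('scene')
print([([round(v) for v in d['point']],round(d['p'],2)) for d in models.search_frame('oil_bottle','scene')])
E
```

```text
time_s: 25.88
ee_pos: [490.2, 26.9, 67.2]
ee_rot: [180.0, 0.0, 118.3]
force: [0.4, -0.3, -0.3]
gripper_width: 17.6
gripper_force: 15.0
[([489, 38, 50], 0.6), ([489, -44, 49], 0.59)]
```

```bash
python3 -m crank '1 0 0 -5 0 0 0;1 0 0 -15 0 0 0;1 0 0 -25 0 0 0;1 0 0 -15 0 0 0;1 10 -1.5 0 0 0 0;1 25 -3.7 0 0 0 0;1 30 -4.4 0 0 0 0;1 30 -4.4 0 0 0 0;1 30 -4.4 0 0 0 0;1 24.6 -3.6 0 0 0 0' 20
```

```text
time_s: 27.22
ee_pos: [397.7, 149.0, 126.3]
ee_rot: [-179.9, -0.0, 118.3]
force: [-0.2, -0.7, -1.6]
gripper_width: 17.3
gripper_force: 20.0
```

```bash
python3 -m crank '1 10 -1.4 0 0 0 0;1 0 0 0 0 0 0;1 0 0 0 0 0 0;1 0 0 15 0 0 0;1 0 0 15 0 0 0;1 0 0 8 0 0 0;1 0 0 5 0 0 0;1 0 0 0 0 0 0;1 0 0 0 0 0 0'; python3 - <<'E'
from h import *
for c in('scene','top'):
  g=grab_frame(c)
  for n in('oil_bottle','drip_tray'): print(c,n,[([round(v) for v in d['point']],round(d['p'],2)) for d in models.search_frame(n,c)])
E
```

```text
time_s: 28.35
ee_pos: [394.3, 156.5, 84.5]
ee_rot: [179.9, 0.0, 118.3]
force: [0.1, 0.6, -1.8]
gripper_width: 17.0
gripper_force: 20.0
scene oil_bottle [([396, 166, 70], 0.98), ([485, -45, 20], 0.65)]
scene drip_tray [([397, 139, 11], 0.48)]
top oil_bottle [([502, -56, 69], 0.63)]
top drip_tray []
```

```bash
python3 -m crank '1 0 0 2 0 0 0;1 0 0 2 0 0 0;1 0 0 1 0 0 0;1 0 0 1 0 0 0;1 0 0 0 0 0 0;1 0 0 0 0 0 0'
```

```text
time_s: 29.4
ee_pos: [393.9, 156.4, 78.1]
ee_rot: [180.0, 0.0, 118.3]
force: [0.5, 0.2, -1.5]
gripper_width: 17.3
gripper_force: 20.0
```

```bash
python3 -m crank '1 0 0 0.7 0 0 0;1 0 0 0 0 0 0;1 0 0 0 0 0 0'
```

```text
time_s: 29.78
ee_pos: [394.1, 156.4, 77.6]
ee_rot: [180.0, 0.0, 118.3]
force: [-0.7, -0.2, 0.1]
gripper_width: 17.2
gripper_force: 20.0
```

```bash
python3 -m crank '1 0 0 0.4 0 0 0;1 0 0 0 0 0 0'
```

```text
time_s: 30.02
ee_pos: [394.4, 156.6, 77.4]
ee_rot: [179.9, 0.0, 118.3]
force: [1.0, 0.5, 3.1]
gripper_width: 17.2
gripper_force: 20.0
```

```bash
python3 -m crank '0.4 0 0 0 0 0 0;-0.2 0 0 0 0 0 0;-1 0 0 0 0 0 0;-1 0 0 0 0 0 0;-1 0 0 0 0 0 0;-1 0 0 0 0 0 0;-1 0 0 0 0 0 0;-1 0 0 0 0 0 0;-1 0 0 0 0 0 0;-1 0 0 0 0 0 0'
```

```text
time_s: 31.28
ee_pos: [393.9, 156.4, 77.0]
ee_rot: [180.0, 0.0, 118.3]
force: [-0.1, -0.4, 0.3]
gripper_width: 91.1
gripper_force: 0.0
```

```bash
python3 -m crank '-1 0 0 -10 0 0 0;-1 0 0 -30 0 0 0;-1 0 0 -50 0 0 0;-1 0 0 -40 0 0 0;-1 0 -60 0 0 0 0;-1 0 -60 0 0 0 0;-1 0 0 0 0 0 0;-1 0 0 0 0 0 0;-1 0 0 0 0 0 0;-1 0 0 0 0 0 0'; python3 - <<'E'
from h import *
for c in('scene','top'):
  g=grab_frame(c);cv2.imwrite(f'pics/{c}_end.png',g)
  for n in('oil_bottle','drip_tray','bay','spray_can'): print(c,n,[([round(v) for v in d['point']],round(d['p'],2)) for d in models.search_frame(n,c)])
  if c=='top':
    hsv=cv2.cvtColor(g,40);m=((hsv[...,0]<8)|(hsv[...,0]>172))&(hsv[...,1]>130)&(hsv[...,2]>80)
    m[:195]=0;m[270:]=0;m[:,:260]=0;m[:,345:]=0
    v,u=np.nonzero(m);print(len(u),u.mean(),v.mean(),onz('top',(u.mean(),v.mean()),110+10) if len(u) else '')
E
```

```text
time_s: 32.52
ee_pos: [288.9, 99.9, 206.9]
ee_rot: [-180.0, -0.0, 118.3]
force: [0.0, 0.0, -0.9]
gripper_width: 91.6
gripper_force: 0.0
scene oil_bottle [([394, 166, 66], 0.75), ([499, -40, 52], 0.66)]
scene drip_tray [([392, 135, 16], 0.43)]
scene bay [([368, 213, 28], 0.96)]
scene spray_can [([586, 385, 92], 0.73)]
top oil_bottle [([398, 153, 86], 0.59), ([504, -53, 74], 0.51), ([594, 359, 141], 0.35)]
top drip_tray [([396, 161, 10], 0.96)]
top bay [([411, 175, 5], 0.62)]
top spray_can [([592, 356, 142], 0.63)]
18 296.05555555555554 221.5 [399.15015394 152.11459634 120.        ]
```

```bash
python3 - <<'E'
from h import *
def red(f,box):
    g=cv2.imread(f);x0,y0,x1,y1=box;h=cv2.cvtColor(g,40)
    m=((h[...,0]<8)|(h[...,0]>172))&(h[...,1]>130)&(h[...,2]>80);k=np.zeros_like(m);k[y0:y1,x0:x1]=1
    v,u=np.nonzero(m&k);return len(u),(u.mean(),v.mean())
for cam,b0,b1 in(('top',(330,170,362,200),(260,195,345,270)),('scene',(310,180,335,205),(310,190,370,290))):
    n,p=red(f'pics/{cam}0.png',b0);n1,p1=red(f'pics/{cam}_end.png',b1)
    print(cam,n,p,onz(cam,p,105)[:2].round(1),n1,p1,onz(cam,p1,115.5)[:2].round(1))
E
```

```text
top 26 (np.float64(348.38461538461536), np.float64(182.53846153846155)) [492.5  25.1] 18 (np.float64(296.05555555555554), np.float64(221.5)) [399.2 152.3]
scene 20 (np.float64(323.5), np.float64(194.55)) [482.2  51.3] 13 (np.float64(339.38461538461536), np.float64(225.69230769230768)) [385.8 181.6]
```

Both cameras show the bottle moved as commanded, to within about 3 mm, with the spray can unmoved and the arm clear. Handing in.

```bash
python3 -c "
from workcell import env
print(env.job_done())"
```

```text
the job is handed in; nothing more can be done
None
```

I set the drip tray down between the four corner stops, stood the oil bottle upright in the middle of it, released both and handed the job in at about 33 s; the hand-in gave no verdict.

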